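# Load the green test plate into the letter reader

## Robot

A 6-joint arm with a two-finger parallel gripper is mounted at the origin on the work surface. World frame = base frame: x ahead of the robot, y to its left, z up, the work surface at z = 0. Lengths are in m, angles in rad, forces in N, time in s.
With the tool pointing down it reaches from about 0.4 to 0.825 m from the base axis. Payload 7 kg.
Tool frame: the origin (TCP) lies at the very end of the fingers, on their centre line; the grasp point (between the pads) lies bot.pinch_z behind it (bot.pinch_z is the distance from the TCP to the grasp point, in m); z points along the fingers, y is the direction in which the jaws open and shut (so a half turn about z gives the same grasp; the last joint's range is limited). The gripper opens to 85 mm and grips with 20 to 120 N. Pads are 22 mm wide; open, the fingers measure 114 mm over their backs; the gripper's body (76 mm by 85 mm) begins 54 mm behind the grasp point. The pads swing forward as they close: fully open they stand 13 mm farther back than shut.
Start: joints at [-0.993, 0.359, 0.012, 0, -1.224, -0.288], TCP at [0.193, -0.647, 0.231] pointing down, gripper open.
Joint ranges: [-3.07, 3.07], [-1.43, 2.12], [-1.02, 1.25], [-3.03, 1.67], [-3.05, -0], [-3.03, 3.03]. Speed limits (rad/s): [2.39, 2.39, 3.01, 3.14, 3.14, 3.14].

## Interface

Orientations are given as a rotation vector (axis times angle).
In Python, from plant import bot gives the robot as it stands.
- The arm moves only by the shell command python3 -m creep 'ROWS' [FORCE]. ROWS is JSON, a list of rows, each a list of 5 numbers: the shift along the tool's x, y, z in mm, then the turn about the tool's z in degrees, then the finger opening in mm, from 0 to 85.4. In form: [[x, y, z, turn, hand], ...]. A call has 1 to 12 rows; each row is the pose to reach, as a shift and turn from the pose commanded when the call began, along the tool's axes at that moment; what a row does not reach only later rows make up. A row lasts 1/12 s, in which the tool goes at most 41.7 mm and 7.16 degrees, less where a joint would pass 70% of its speed; a pose out of reach is approached as far as the arm can. A call with a gripper value outside its range is refused whole. The fingers move at their own pace and stop on an object; FORCE is the grip in N (left out, the last holds). Time passes only in rows, so rows that repeat a pose let the fingers close. It gives the time, the measured TCP pose, the force and the opening at its end, in the units of the state.
- bot.get_obs(): the state, without advancing time (a new reading comes with each control period).
- bot.get_image(name): name is "scene" or "top"; returns (picture, depth): 480x640x3 uint8, red, green, blue; 480x640 float32, m along the optical axis (not along the pixel's ray), 0 where there is no reading.
- bot.get_calibration(name): a dict with "intrinsics" (3x3 intrinsics, pixels), "k1" (the pictures are not rectified: a ray, as slopes to the right and down, at radius r is drawn at 1 + k1 r^2 times it, then the intrinsics apply), "view" (4x4, takes a point from world to camera coordinates). Camera axes: x right, y up, looking along -z (the intrinsics and any distortion apply to the point x, -y, -z); pixel columns grow to the right and rows downward; lengths in m; the calibration is good to about 2 mm. A picture is of the moment at which its call begins. get_calibration takes no time and is no camera call.
- bot.hand_in(): hands the job in, once; it reports no verdict.
Trained networks look in the newest picture that a camera, given by its name, has taken for a name from the list of things; names that differ only in an ending like _2 or _b are one class to them, and where a whole thing is asked for, a point or a joint stands for the part that bears it (a point fixed in the world has none). Each returns a list of dicts, best first, with "confidence" (0 to 1); they miss things now and then, are a little off and sometimes report something else, mostly with a low value. They report only what shows in the picture. A call takes as long as a camera call. They do not tell look-alikes from the thing itself.
- bot.search_frame(camera, thing): "centre" ([column, row] in pixels, amid what is visible of it).
- bot.masks_of(camera, thing): "mask" (480x640 bool, what is visible of it) and "centre" ([column, row] in pixels, amid what is visible of it).
The state is a dict: "time": time; "joint_positions": joint angles; "joint_velocities": joint speeds; "joint_torque": joint torques, N m; "ee_pos": TCP position; "eef_rot": TCP orientation; "ft_force": force on the tool from outside, world axes, zero at the start; "moment": the same for the moment, N m; "gripper_width": finger opening in m.
Only numpy, scipy, OpenCV 4.12 (cv2) and the standard library are available. Lean on these libraries where they do the work, as an engineer would, in place of code of your own. Each camera call takes 0.05 s, during which the arm holds its last target.

## Task

Load the green glass test plate into the letter reader: lay it flat on the reader's bed and slide it, bead first, gently under the two sprung clips until it is fully home against the end stop and both clips have snapped down behind its front bead, then let go. Let the plate itself lift the clips: keep the fingers off the clips and the reader, and do not press it hard onto the bed or ram it into the stop. Leave the amber plate and everything else where it is.

Things in the scene. Friction and masses are not known exactly. Their poses are not given: they have to be found in the camera images.
- reader: Fixed letter reader: white base 250 long (x) by 124 wide by 20 mm high, origin under its centre; the base's flat top is the bed. Its x axis is the direction in which the plate is slid in. A green housing, 34 mm high, stands beyond the bed at x 125 to 185 mm. A black clip head on the bed carries the end stop and both clips. The black window patch is flush with the bed.
- entry (a point): Point on the bed, centre line, at the mouth of the side rails; axes as the reader's. The aluminium rails are 8 mm high. They flare in from 42 mm either side of the centre line here to 32 mm either side at 28 mm farther along x, then run straight for 50 mm (2 mm play each side for the plate).
- bed (a point): Point on the bed, centre line, 45 mm along x from the reader's origin, 20 mm up: mid-scale place of the stop face (black tongue 22 wide, 14 mm high). The clip head is clamped anywhere up to 6 mm either side of mid-scale along x, so stop and clips shift together; where is NOT measured: feel for it. With the plate home its front is here, plus or minus those 6 mm. Axes as the reader's.
- noses (a point): Bed, centre line, mid-scale place of the clip noses, 11 mm short of the stop; their tips reach 21 mm nearer and 17 mm high. The plate's front meets the clips 20 mm short of the stop; lifting them takes up to some 12 N of push (more if the plate is also pressed down), which falls as they snap down 1 to 2 mm short of the hard stop. Over 40 N on plate by reader (bed, clips and stop summed) is rough.
- clip_left (a joint): Left (+y side, 22 mm off centre) steel wire clip, 70 mm from nose to hinge at its far end; rad, grows as the nose rises. 0 = at rest, nothing under it; about 0.08 = nose on top of the plate's bead; about 0.02 = snapped down on the glass behind the bead. Sprung down with 1.2 N at rest, 2.2 N on the bead. Never bend it above 0.25.
- clip_right (a joint): Right (-y side) clip, the same.
- green_plate: The plate to load: clear green glass, 110 long (x) by 60 wide (y) by 4 mm thick, 0.08 to 0.17 kg, origin at the centre of its underside, starting flat on a 3 mm black rubber mat on the table. A round aluminium bead of 8 mm diameter runs across its whole front edge (its front at x = +55 mm, top 8 mm above the underside). An upright green plastic tab stands on it near its rear.
- green_tab (a point): Where to grip the green plate: centre of its upright tab, 28 mm above the plate's underside and 40 mm behind (-x of) its centre; axes as the plate's. The tab is 10 mm thick along x, 34 mm wide along y, and its top is 46 mm above the underside (glass top at 4 mm).
- green_front (a point): Middle of the green plate's front edge, on its underside plane, 55 mm ahead (+x) of the plate's centre; axes as the plate's.
- amber_plate: A second plate of the same shape with amber glass and an orange tab, on its own rubber mat; not to be used, leave it lying. Origin at the centre of its underside.
- tape_roll: Yellow tape roll lying flat, 72 mm across, 24 mm high, loose bystander; origin under its centre.
- ink_pad: Blue ink pad, 55 x 75 x 18 mm, loose bystander; origin under its centre.
- ink_stamp: Wooden-handled stamp standing upright, 36 mm across, 62 mm high, loose bystander; origin under its centre.
- parcel: Cardboard parcel 130 x 90 x 60 mm, loose bystander; origin under its centre.
- water_bottle: Clear bottle with blue cap, 64 mm across, 190 mm high, loose bystander; origin under its centre.
- stapler: Red and black stapler about 130 mm long, 45 mm high, loose bystander; origin under its centre.
Things that resemble listed ones, but are neither listed nor needed, are in the scene too. Several things have the shape of the green_plate; the one meant has the colours described above.

How it is judged:
By the outcome, as a careful person would: the job done as asked, in the order asked, and still so for the second after the job is handed in, with the robot touching nothing.
It also fails if it takes over 67 s, if anything falls off the work surface, if the arm or the gripper's body presses on something with over 40 N, if the wrist force passes 120 N, or if a joint passes its speed limit or range.

## Working session

There is one attempt and no reset: what is moved stays moved. The work goes in short steps, Python scripts to look and compute and a shell command to move; the robot and the scene stay as the last step left them, time stands still between calls to the robot, and variables do not carry over. Pictures are saved under pics/ and viewed, and the job is handed in when it is done.

```bash
mkdir -p pics; ls
python3 - <<'E'
from plant import bot
import cv2,numpy as np
o=bot.get_obs()
print(o, bot.pinch_z)
for n in("scene","top"):
    im,d=bot.get_image(n); cv2.imwrite(f"pics/{n}0.png",im[:,:,::-1]); np.save(f"pics/{n}0_d.npy",d)
    c=bot.get_calibration(n); print(n,c)
E
```

```text
pics
{'time': 0.0, 'joint_positions': array([-9.92884730e-01,  3.59359584e-01,  1.10700203e-02, -3.46047315e-04,
       -1.22416754e+00, -2.88087265e-01]), 'joint_velocities': array([-7.11297004e-04, -8.97060354e-04, -1.59343594e-03,  1.45690711e-03,
       -2.72641229e-03,  1.84000069e-05]), 'joint_torque': array([ 2.69855067e-03, -5.83319449e+01,  2.93409902e+01,  6.93693772e+00,
       -6.20037186e-03,  6.24638960e-05]), 'ee_pos': array([ 0.19271989, -0.64637982,  0.23038698]), 'eef_rot': array([ 4.53422048e-01, -3.10829271e+00, -2.58209821e-03]), 'ft_force': array([ 0.33187256, -0.49130062,  0.28323205]), 'moment': array([-0.02384236, -0.01217826,  0.0274962 ]), 'gripper_width': 0.08515340294642698} 0.0187
scene {'intrinsics': array([[544.60197326,   0.        , 334.45551939],
       [  0.        , 544.60197326, 232.61303742],
       [  0.        ,   0.        ,   1.        ]]), 'k1': -0.1433961583868809, 'view': array([[-0.41927549,  0.9078171 , -0.00872793,  0.26508348],
       [-0.62025807, -0.27941965,  0.73294242,  0.29464763],
       [ 0.6629389 ,  0.31271836,  0.68023469, -1.95623239],
       [ 0.        ,  0.        ,  0.        ,  1.        ]])}
top {'intrinsics': array([[514.95230159,   0.        , 325.85070017],
       [  0.        , 514.95230159, 233.96858457],
       [  0.        ,   0.        ,   1.        ]]), 'k1': 0.0313343373202769, 'view': array([[-2.31243141e-02, -9.99732597e-01,  2.76909211e-06,
        -9.80295015e-03],
       [ 9.88542636e-01, -2.28650714e-02,  1.49200017e-01,
        -5.84821948e-01],
       [-1.49160057e-01,  3.45288542e-03,  9.88807036e-01,
        -1.22103336e+00],
       [ 0.00000000e+00,  0.00000000e+00,  0.00000000e+00,
         1.00000000e+00]])}
```

View pics/scene0.png

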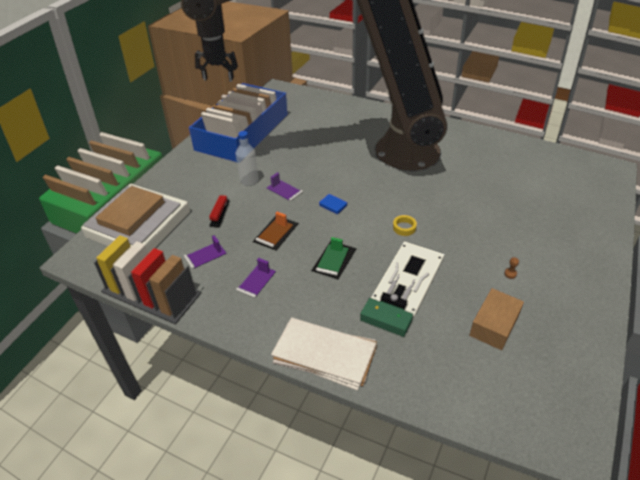

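View pics/top0.png

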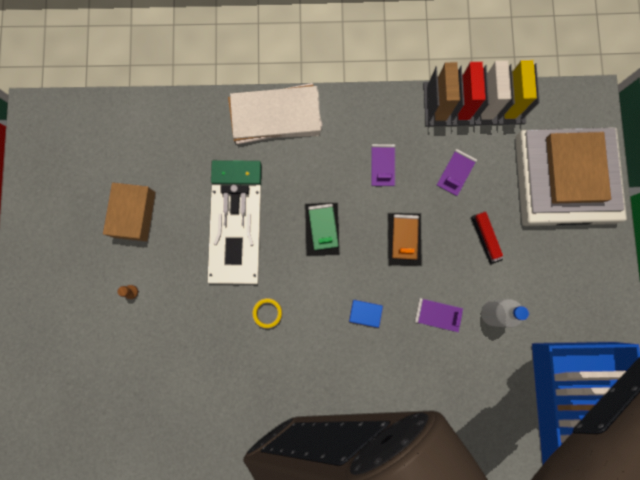

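The scene shows the candidates for the green plate in the top view. Green plate at (323,228), amber at (405,238), purple look-alikes at (383,165), (457,172) and (440,316). I choose (323,228). The reader is at (235,230), with its green housing at the top (+x away from the robot).

```bash
cat > h.py <<'E'
from plant import bot
import cv2,numpy as np
def ray(n,uv):
    c=bot.get_calibration(n);K=c["intrinsics"];k1=c["k1"];V=c["view"]
    uv=np.atleast_2d(np.array(uv,float))
    xd=np.c_[(uv[:,0]-K[0,2])/K[0,0],(uv[:,1]-K[1,2])/K[1,1]]
    x=xd.copy()
    for _ in range(20): x=xd/(1+k1*(x**2).sum(1,keepdims=True))
    R=V[:3,:3];t=V[:3,3]
    o=-R.T@t
    return o,(np.c_[x[:,0],-x[:,1],-np.ones(len(x))])@R
def onplane(n,uv,z):
    o,d=ray(n,uv); return o+d*((z-o[2])/d[:,2])[:,None]
def withdepth(n,uv,dep):
    o,d=ray(n,uv); return o+d*np.atleast_1d(dep)[:,None]
def proj(n,P):
    c=bot.get_calibration(n);K=c["intrinsics"];k1=c["k1"];V=c["view"]
    P=np.atleast_2d(P); q=P@V[:3,:3].T+V[:3,3]
    x=np.c_[q[:,0]/-q[:,2],-q[:,1]/-q[:,2]]; x=x*(1+k1*(x**2).sum(1,keepdims=True))
    return np.c_[x[:,0]*K[0,0]+K[0,2],x[:,1]*K[1,1]+K[1,2]]
E
python3 - <<'E'
from h import *
im,d=bot.get_image("top")
crop=im[140:295,195:350]
cv2.imwrite("pics/crop1.png",cv2.resize(crop[:,:,::-1],(600,600),interpolation=cv2.INTER_CUBIC))
for th in("green_plate","green_tab","reader"):
    for r in bot.masks_of("top",th)[:5]:
        m=r["mask"]; ys,xs=np.nonzero(m)
        rc=cv2.minAreaRect(np.c_[xs,ys].astype(np.float32)); bx=cv2.boxPoints(rc)
        print(th,round(r["confidence"],2),np.round(r["centre"]),m.sum(),bx.round(1).tolist())
        if th=="green_tab": pass
for uv in[(323,220),(325,239),(235,270),(220,200),(235,172),(300,260),(310,245)]:
    print(uv,withdepth("top",uv,d[uv[1],uv[0]]).round(4))
E
```

```text
green_plate 0.89 [440. 315.] 1134 [[413.29998779296875, 322.29998779296875], [418.79998779296875, 297.6000061035156], [463.79998779296875, 307.6000061035156], [458.29998779296875, 332.29998779296875]]
green_plate 0.79 [324. 222.] 988 [[307.8999938964844, 206.1999969482422], [331.1000061035156, 202.8000030517578], [337.20001220703125, 245.3000030517578], [313.8999938964844, 248.60000610351562]]
green_plate 0.66 [380. 162.] 948 [[371.0, 144.0], [393.0, 144.0], [393.0, 185.0], [371.0, 185.0]]
green_plate 0.64 [504. 314.] 1095 [[480.0, 299.0], [528.0, 299.0], [528.0, 326.0], [480.0, 326.0]]
green_plate 0.6 [456. 174.] 953 [[436.6000061035156, 184.8000030517578], [455.3999938964844, 147.1999969482422], [476.6000061035156, 157.8000030517578], [457.79998779296875, 195.39999389648438]]
green_tab 0.78 [382. 166.] 965 [[369.79998779296875, 184.6999969482422], [371.0, 143.39999389648438], [394.5, 144.10000610351562], [393.29998779296875, 185.39999389648438]]
green_tab 0.64 [458. 173.] 971 [[435.70001220703125, 184.3000030517578], [456.3999938964844, 147.5], [477.1000061035156, 159.1999969482422
[... 269 characters left out ...]
090 [[413.70001220703125, 322.5], [418.5, 298.5], [463.29998779296875, 307.5], [458.5, 331.5]]
reader 0.82 [237. 224.] 6221 [[207.60000610351562, 283.20001220703125], [211.0, 158.39999389648438], [261.29998779296875, 159.8000030517578], [258.0, 284.5]]
reader 0.41 [502. 316.] 1036 [[481.0, 299.0], [526.0, 299.0], [526.0, 327.0], [481.0, 327.0]]
reader 0.19 [260. 320.] 360 [[252.0, 299.0], [281.0, 299.0], [281.0, 327.0], [252.0, 327.0]]
(323, 220) [[ 0.6261 -0.017   0.0067]]
(325, 239) [[ 0.5713 -0.0209  0.0491]]
(235, 270) [[0.503  0.2032 0.0209]]
(220, 200) [[0.6812 0.242  0.0188]]
(235, 172) [[0.7478 0.201  0.0382]]
(300, 260) [[ 0.5267  0.0435 -0.0051]]
(310, 245) [[0.5626 0.0171 0.0089]]
```

View pics/crop1.png

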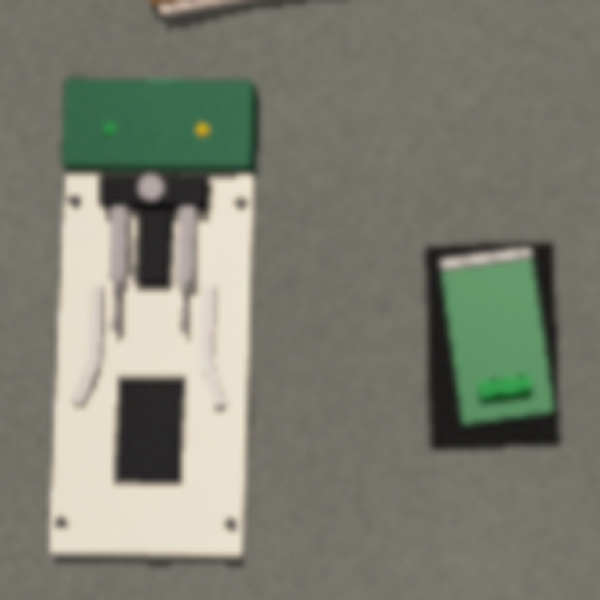

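The crop shows the green-glass plate with the green tab at crop (505,388). Its aluminium bead faces the far side at crop (487,257). The reader's rails and clips open towards the robot. Next I measure both poses.

```bash
cat > meas.py <<'E'
from h import *
from scipy.optimize import least_squares
from scipy.ndimage import map_coordinates
def edge_pts(im,n,P0,P1,nrm,chan,span=0.012,N=25,z=None,inv=1,trim=.12):
    """along segment P0-P1 (world), search along world normal for max gradient; returns world offsets"""
    res=[]
    ch=im
    for s in np.linspace(trim,1-trim,N):
        p=P0+(P1-P0)*s
        t=np.linspace(-span,span,121)
        uv=proj(n,p+t[:,None]*nrm)
        v=map_coordinates(ch,[uv[:,1],uv[:,0]],order=1)
        g=np.gradient(cv2.GaussianBlur(v.reshape(1,-1).astype(np.float32),(0,0),6).ravel())*inv
        k=np.argmax(g)
        w=np.clip(g,0,None)*(np.abs(t-t[k])<.003)
        res.append(np.r_[p+nrm*((w*t).sum()/w.sum())])
    return np.array(res)
def fit_rect(ch,n,c,yaw,L,W,z,sides,iters=4,inv=-1,trim=.12,span=.012):
    """c: centre xy of rect; sides subset of 'F','B','l','r' ; inv=-1 bright inside (outward normal falling)"""
    x=np.r_[c,yaw]
    for _ in range(iters):
        R=lambda a:np.array([[np.cos(a),-np.sin(a)],[np.sin(a),np.cos(a)]])
        r=R(x[2]);C={'F':((L/2,-W/2),(L/2,W/2),(1,0)),'B':((-L/2,-W/2),(-L/2,W/2),(-1,0)),'l':((-L/2,W/2),(L/2,W/2),(0,1)),'r':((-L/2,-W/2),(L/2,-W/2),(0,-1))}
        pts={}
        for s in sides:
            a,b,m=[np.array(q) for q in C[s]]
            pts[s]=edge_pts(ch,n,np.r_[x[:2]+r@a,z],np.r_[x[:2]+r@b,z],np.r_[r@m,0],None,inv=inv,trim=trim,span=span)
        def f(q):
            o=[]
            for s,p in pts.items():
                l=(p[:,:2]-q[:2])@R(q[2])
                m=np.array(C[s][2]); h=L/2 if s in'FB' else W/2
                o.append(l@m-h)
            return np.concatenate(o)*1e3
        sol=least_squares(f,x,loss='soft_l1'); x=sol.x
    e=f(x); k=len(e)//len(sides)
    return x,{s:(e[i*k:(i+1)*k].mean().round(2),e[i*k:(i+1)*k].std().round(2)) for i,s in enumerate(sides)}
E
python3 - <<'E'
from meas import *
im=cv2.imread("pics/top0.png")[:,:,::-1].astype(float)
g=im.mean(2)
for sides in("Blr","lr"):
    print(fit_rect(g,"top",np.array([.595,.205]),-.02 if 0 else 0.0,.25,.124,.02,sides,span=.015))
gr=im[:,:,1]-0.5*im[:,:,0]
pts=onplane("top",[(309,205),(332,204),(314,249.5),(338,246)],.008);print(pts.round(4))
c=pts.mean(0)[:2]; d=pts[:2].mean(0)-pts[2:].mean(0); yaw=np.arctan2(d[1],d[0]);print(c,yaw,np.linalg.norm(d))
x,e=fit_rect(im[:,:,1],"top",c,yaw,.11,.06,.007,"Blr",span=.008);print("plate",x,e)
x,e=fit_rect(im[:,:,1],"top",c,yaw,.11,.06,.007,"FBlr",span=.008);print("plate",x,e)
# overlay
vis=cv2.resize(im[140:295,195:350,::-1].astype(np.uint8),None,fx=4,fy=4,interpolation=cv2.INTER_CUBIC)
def dr(P,col):
    uv=(proj("top",P)-[195,140]+.5)*4-.5
    cv2.polylines(vis,[uv.round().astype(np.int32)],True,col,1)
def box(x,L,W,z,dx=0,dy=0):
    c,s=np.cos(x[2]),np.sin(x[2]);R=np.array([[c,-s],[s,c]])
    return np.c_[np.array([(L/2+dx,W/2+dy),(L/2+dx,-W/2+dy),(-L/2+dx,-W/2+dy),(-L/2+dx,W/2+dy)])@R.T+x[:2],np.full(4,z)]
dr(box(x,.11,.06,.007),(0,0,255));dr(box(x,.01,.034,.049,-.04),(255,0,0))
r,_=fit_rect(g,"top",np.array([.595,.205]),0.0,.25,.124,.02,"Blr",span=.015)
dr(box(r,.25,.124,.02),(0,0,255));dr(box(r,.06,.124,.034,.155),(255,0,0))
dr(box(r,.06,.064,.028,.0),(0,200,0));dr(box(r,.0,.022,.034,.045),(0,200,200))
cv2.imwrite("pics/ov1.png",vis[:600])
E
```

```text
(array([ 0.59650863,  0.20639915, -0.03324332]), {'B': (np.float64(0.0), np.float64(0.24)), 'l': (np.float64(-0.29), np.float64(0.35)), 'r': (np.float64(-0.26), np.float64(0.15))})meas.py:16: RuntimeWarning: invalid value encountered in scalar divide
  res.append(np.r_[p+nrm*((w*t).sum()/w.sum())])
Traceback (most recent call last):
  File "meas.py", line 35, in fit_rect
    sol=least_squares(f,x,loss='soft_l1'); x=sol.x
ValueError: Residuals are not finite in the initial point.
```

```bash
cat > t1.py <<'E'
from meas import *
im=cv2.imread("pics/top0.png")[:,:,::-1].astype(float)
g=im.mean(2)
pts=onplane("top",[(309,205),(332,204),(314,249.5),(338,246)],.008);print(pts.round(4))
c=pts.mean(0)[:2]; d=pts[:2].mean(0)-pts[2:].mean(0); yaw=np.arctan2(d[1],d[0]);print(c,yaw,np.linalg.norm(d))
x,e=fit_rect(im[:,:,1],"top",c,yaw,.11,.06,.007,"Blr",span=.008);print("plate",x,e)
x,e=fit_rect(im[:,:,1],"top",c,yaw,.11,.06,.007,"FBlr",span=.008);print("plate",x,e)
vis=cv2.resize(im[140:290,195:350,::-1].astype(np.uint8),None,fx=4,fy=4,interpolation=cv2.INTER_CUBIC)
def dr(P,col):
    uv=(proj("top",P)-[195,140]+.5)*4-.5
    cv2.polylines(vis,[uv.round().astype(np.int32)],True,col,1)
def box(x,L,W,z,dx=0,dy=0):
    c,s=np.cos(x[2]),np.sin(x[2]);R=np.array([[c,-s],[s,c]])
    return np.c_[np.array([(L/2+dx,W/2+dy),(L/2+dx,-W/2+dy),(-L/2+dx,-W/2+dy),(-L/2+dx,W/2+dy)])@R.T+x[:2],np.full(4,z)]
dr(box(x,.11,.06,.007),(0,0,255));dr(box(x,.01,.034,.049,-.04),(255,0,0))
r,_=fit_rect(g,"top",np.array([.595,.205]),0.0,.25,.124,.02,"Blr",span=.015)
print("reader",r)
dr(box(r,.25,.124,.02),(0,0,255));dr(box(r,.06,.124,.034,.155),(255,0,0))
dr(box(r,.06,.064,.028,.0),(0,200,0));dr(box(r,.0,.022,.034,.045),(0,200,200))
cv2.imwrite("pics/ov1.png",vis)
E
python3 t1.py
```

```text
[[ 0.6655  0.0178  0.008 ]
 [ 0.6667 -0.0409  0.008 ]
 [ 0.551   0.0073  0.008 ]
 [ 0.5585 -0.0533  0.008 ]]
[ 0.61043757 -0.01730334] 0.10251481506294202 0.11190508866545568
plate [ 0.6095402  -0.01631775  0.11308171] {'B': (np.float64(0.0), np.float64(0.33)), 'l': (np.float64(0.75), np.float64(0.34)), 'r': (np.float64(0.8), np.float64(0.44))}
plate [ 0.61033846 -0.01622611  0.11046201] {'F': (np.float64(0.77), np.float64(0.23)), 'B': (np.float64(0.8), np.float64(0.33)), 'l': (np.float64(0.76), np.float64(0.35)), 'r': (np.float64(0.79), np.float64(0.42))}
reader [ 0.59650863  0.20639915 -0.03324332]
```

View pics/ov1.png

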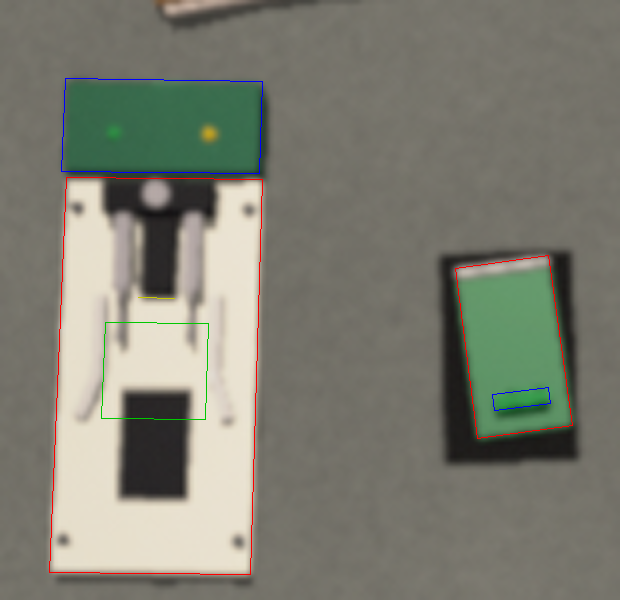

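The overlay fits. The plate and tab outlines match the picture, and so does the reader base, whose tongue end is near mid-scale. Next I work out the first move, to above the tab.

```bash
cat > plan.py <<'E'
from h import *
from scipy.spatial.transform import Rotation as Ro
PL=np.array([.61033846,-.01622611,.11046]); RD=np.array([.59650863,.20639915,-.03324])
def loc(f,x,y): return np.array([f[0]+np.cos(f[2])*x-np.sin(f[2])*y, f[1]+np.sin(f[2])*x+np.cos(f[2])*y])
def delta(xyz,yaw):
    """tool delta mm/deg to put TCP at xyz, tool y at world angle yaw"""
    o=bot.get_obs(); R=Ro.from_rotvec(o["eef_rot"]).as_matrix()
    cur=np.arctan2(R[1,1],R[0,1])
    t=-(np.degrees(yaw-cur)+180)%360-180 if 0 else -((np.degrees(yaw-cur)+180)%360-180)
    d=R.T@(np.array(xyz)-o["ee_pos"])*1e3
    print("t",round(o["time"],2),"pos",o["ee_pos"].round(4),"F",o["ft_force"].round(2),"M",o["moment"].round(3),"w",round(o["gripper_width"]*1e3,1),"toolz",R[:,2].round(4),"yaw",round(np.degrees(cur),2))
    print("delta mm",d.round(1),"turn",t.round(2)); return d,t
E
python3 - <<'E'
from plan import *
t=loc(PL,-.04,0); print(t)
delta([*t,.12],PL[2])
print("entry guess", [ (withu:=None) ])
E
```

```text
[ 0.57058224 -0.02063553]
t 0.3 pos [ 0.1928 -0.6467  0.231 ] F [-0.94  0.71 -0.09] M [-0.005 -0.092  0.023] w 85.4 toolz [-2.e-04  5.e-04 -1.e+00] yaw 106.6
delta mm [-540.9  492.   111.2] turn 100.27
entry guess [None]
```

```bash
python3 -m creep '[[-15,14,0,-4,60],[-45,41,0,-11,60],[-80,72,0,-18,60],[-115,104,0,-25,60],[-150,136,0,-32,60],[-185,168,0,-39,60],[-220,200,0,-46,60],[-255,232,0,-53,60],[-290,264,0,-60,60],[-325,296,0,-67,60],[-350,318,0,-74,60],[-360,328,0,-79.7,60]]' 40
python3 - <<'E'
from plan import *
t=loc(PL,-.04,0)
delta([*t,.12],PL[2]+np.pi); print(bot.get_obs()["joint_positions"].round(2))
E
```

```text
time: 1.3
ee_pos: [0.44, -0.2359, 0.2317]
eef_rot: [-2.347, 2.088, -0.001]
ft_force: [1.2, -0.6, 0.3]
gripper_width: 0.0601
t 1.3 pos [ 0.44   -0.2359  0.2317] F [ 1.21 -0.59  0.3 ] M [-0.076 -0.146 -0.036] w 60.1 toolz [ 1.e-03 -2.e-04 -1.e+00] yaw -173.33
delta mm [-198.7 -154.6  111.8] turn 0.34
[-0.1   0.07 -0.37  0.   -1.14  0.21]
```

```bash
python3 -m creep '[[-15,-12,5,0,45],[-45,-35,20,0,45],[-78,-61,40,0.3,45],[-111,-87,60,0.3,45],[-144,-113,80,0.3,45],[-175,-137,95,0.3,45],[-192,-150,100,0.3,45],[-198.7,-154.6,100,0.3,45],[-198.7,-154.6,100,0.3,45],[-198.7,-154.6,100,0.3,45]]' 40
python3 - <<'E'
from plan import *
t=loc(PL,-.04,0)
delta([*t,.0125],PL[2]+np.pi)
for n in("top","scene"):
    im,d=bot.get_image(n);cv2.imwrite(f"pics/{n}2.png",im[:,:,::-1])
uv=proj("scene",[[*t,.05]])[0];print(uv)
im=cv2.imread("pics/scene2.png");u,v=uv.astype(int);cv2.imwrite("pics/c2.png",cv2.resize(im[v-70:v+50,u-80:u+80],None,fx=5,fy=5,interpolation=cv2.INTER_CUBIC))
E
```

```text
time: 2.13
ee_pos: [0.571, -0.023, 0.131]
eef_rot: [2.335, -2.1, -0.001]
ft_force: [-0.0, -0.2, 0.4]
gripper_width: 0.0454
t 2.13 pos [ 0.571 -0.023  0.131] F [-0.01 -0.24  0.42] M [-0.046  0.064  0.018] w 45.4 toolz [-8.e-04 -3.e-04 -1.e+00] yaw -173.92
delta mm [-2.400e+00  1.000e-01  1.185e+02] turn -0.25
[336.80283805 238.53082422]
```

View pics/c2.png

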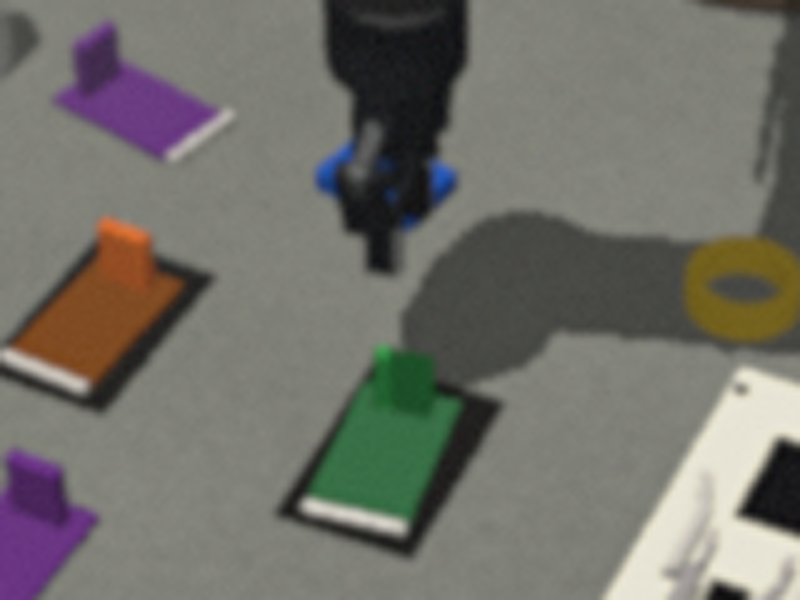

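The gripper hovers above the green tab, whose top shows at crop (405,352) as predicted. I'll descend.

```bash
python3 -m creep '[[-0.5,0,8,0,40],[-1,0,25,0,40],[-2,0,45,0,40],[-2.4,0,65,-0.2,40],[-2.4,0,80,-0.2,40],[-2.4,0,92,-0.2,40],[-2.4,0,102,-0.2,40],[-2.4,0,109,-0.2,40],[-2.4,0,114,-0.2,40],[-2.4,0,117,-0.2,40],[-2.4,0,118,-0.2,40],[-2.4,0,118,-0.2,40]]' 40
python3 - <<'E'
from plan import *
t=loc(PL,-.04,0)
delta([*t,.0125],PL[2]+np.pi)
E
```

```text
time: 3.23
ee_pos: [0.5711, -0.021, 0.0135]
eef_rot: [-2.338, 2.098, -0.0]
ft_force: [0.3, 0.5, 0.4]
gripper_width: 0.0397
t 3.23 pos [ 0.5711 -0.021   0.0135] F [0.27 0.52 0.37] M [ 0.033 -0.005 -0.034] w 39.7 toolz [ 4.e-04  1.e-04 -1.e+00] yaw -173.8
delta mm [-0.4  0.5  1. ] turn -0.13
```

```bash
python3 -m creep '[[0,0,0.5,0,30],[0,0,0.5,0,20],[0,0,0.5,0,12],[0,0,0.5,0,6],[0,0,0.5,0,4],[0,0,0.5,0,4],[0,0,0.5,0,4],[0,0,0.5,0,4]]' 60
python3 - <<'E'
from plan import *
t=loc(PL,-.04,0)
delta([*t,.0125],PL[2]+np.pi)
E
```

```text
time: 3.9
ee_pos: [0.5713, -0.0208, 0.0133]
eef_rot: [-2.338, 2.097, -0.001]
ft_force: [-1.1, 1.1, 5.1]
gripper_width: 0.0092
t 3.9 pos [ 0.5713 -0.0208  0.0133] F [-1.09  1.08  5.15] M [ 0.27   0.456 -0.011] w 9.2 toolz [ 8.e-04  2.e-04 -1.e+00] yaw -173.78
delta mm [-0.2  0.7  0.8] turn -0.11
```

```bash
python3 -m creep '[[0,0,-2,0,4],[0,0,-6,0,4],[0,0,-14,0,4],[0,0,-26,0,4],[0,0,-40,0,4],[0,0,-54,0,4],[0,0,-66,0,4],[0,0,-75,0,4],[0,0,-80,0,4],[0,0,-80,0,4],[0,0,-80,0,4]]' 60
python3 - <<'E'
from plan import *
delta([.57,-.02,.0925],PL[2]+np.pi)
for n in("top","scene"):
    im,d=bot.get_image(n);cv2.imwrite(f"pics/{n}3.png",im[:,:,::-1])
im=cv2.imread("pics/scene3.png");im2=cv2.imread("pics/top3.png")
a=cv2.resize(im[150:290,270:430],(640,560),interpolation=cv2.INTER_CUBIC)
cv2.imwrite("pics/c3.png",a)
cv2.imwrite("pics/c3t.png",cv2.resize(im2[140:290,195:350],None,fx=4,fy=4,interpolation=cv2.INTER_CUBIC))
E
```

```text
time: 4.82
ee_pos: [0.5707, -0.0209, 0.0927]
eef_rot: [-2.338, 2.098, 0.0]
ft_force: [1.0, -0.1, -2.3]
gripper_width: 0.009
t 4.82 pos [ 0.5707 -0.0209  0.0927] F [ 0.96 -0.06 -2.33] M [ 0.012  0.045 -0.055] w 9.0 toolz [ 0.e+00  2.e-04 -1.e+00] yaw -173.81
delta mm [-1.   0.6  0.2] turn -0.14
```

View pics/c3.png

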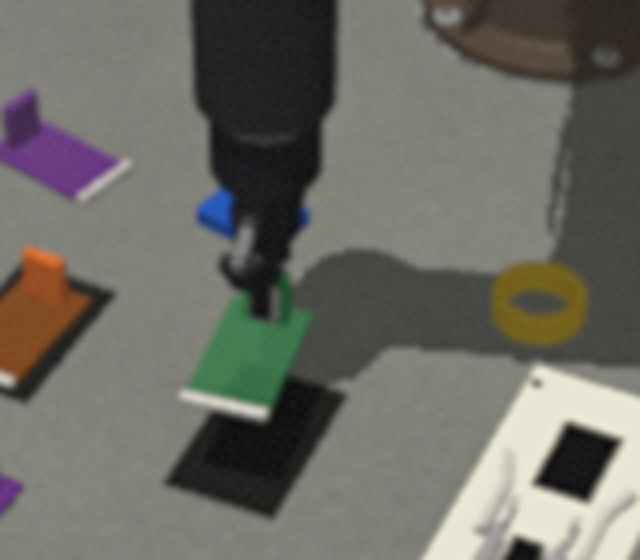

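View pics/c3t.png

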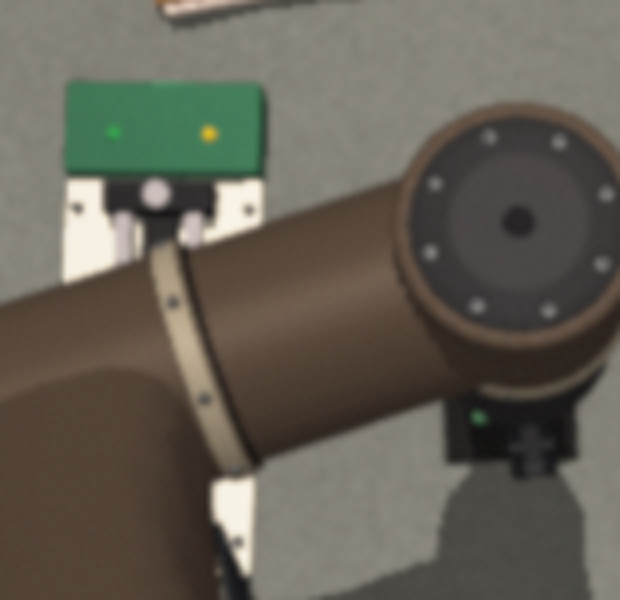

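The plate is held by its tab, clear of the mat, with its bead at crop (225,405). I check the tilt from the scene depth.

```bash
cat > tilt.py <<'E'
from plan import *
def platefit(show=None):
    im,d=bot.get_image("scene")
    o=bot.get_obs(); R=Ro.from_rotvec(o["eef_rot"]).as_matrix()
    # plate frame: x=-tool y, y=-tool x, z=-tool z ; glass region
    P0=o["ee_pos"]; ex,ey,ez=-R[:,1],-R[:,0],-R[:,2]
    G=np.array([P0+ex*(.040+a)+ey*b+ez*(-.0058) for a in np.linspace(-.02,.042,32) for b in np.linspace(-.026,.026,27)])
    uv=proj("scene",G).round().astype(int)
    uv=np.unique(uv,axis=0)
    rgb=im[uv[:,1],uv[:,0]].astype(int)
    ok=(rgb[:,1]>rgb[:,0]*1.3)&(d[uv[:,1],uv[:,0]]>0)
    uv=uv[ok]; W=withdepth("scene",uv,d[uv[:,1],uv[:,0]])
    q=np.c_[(W-P0)@ex,(W-P0)@ey,(W-P0)@ez]
    A=np.c_[q[:,:2],np.ones(len(q))]
    keep=np.ones(len(q),bool)
    for _ in range(5):
        s=np.linalg.lstsq(A[keep],q[keep,2],rcond=None)[0]; r=q[:,2]-A@s; keep=abs(r)<.004
    print("n",len(q),keep.sum(),"pitch slope(+front up) deg",np.degrees(s[0]).round(2),"roll",np.degrees(s[1]).round(2),"glass z rel TCP at tab mm",(s[2]*1e3).round(2),"std",r[keep].std()*1e3)
    cv2.imwrite(show or "pics/tmp.png",im[:,:,::-1])
    return im,d
E
python3 - <<'E'
from tilt import *
platefit()
platefit()
E
```

```text
n 329 308 pitch slope(+front up) deg 0.79 roll -0.14 glass z rel TCP at tab mm -7.0 std 1.8014952195685647
n 327 300 pitch slope(+front up) deg 0.53 roll 0.85 glass z rel TCP at tab mm -7.3 std 1.8856989960555302
```

Run:
```python
from plan import *
t=loc(RD,-.110,0); print(t)
delta([*t,.0927],RD[2]+np.pi)
```

```text
[0.48656939 0.21005488]
t 5.02 pos [ 0.5704 -0.0211  0.092 ] F [ 0.21  0.08 -1.05] M [-0.021  0.027  0.003] w 9.3 toolz [-1.4e-03 -3.0e-04 -1.0e+00] yaw -173.8
delta mm [-238.8   58.4   -0.7] turn 8.1
```

```bash
python3 -m creep '[[-8,2,0,0.3,4],[-28,7,0,1,4],[-55,13,0,2,4],[-85,21,0,3,4],[-115,28,0,4,4],[-145,36,0,5,4],[-175,43,0,6,4],[-202,49,0,7,4],[-222,54,0,7.6,4],[-234,57,0,8,4],[-238.8,58.4,0,8.1,4],[-238.8,58.4,0,8.1,4]]' 60
python3 - <<'E'
from tilt import *
t=loc(RD,-.110,0)
delta([*t,.0927],RD[2]+np.pi)
platefit("pics/scene4.png")
im=cv2.imread("pics/scene4.png")
cv2.imwrite("pics/c4.png",cv2.resize(im[170:320,330:490],(640,600),interpolation=cv2.INTER_CUBIC))
E
```

```text
time: 6.02
ee_pos: [0.4865, 0.2112, 0.0926]
eef_rot: [2.186, -2.256, -0.0]
ft_force: [0.2, 0.1, -0.6]
gripper_width: 0.0091
t 6.02 pos [0.4865 0.2112 0.0926] F [ 0.17  0.14 -0.56] M [0.015 0.054 0.016] w 9.1 toolz [-3.e-04 -2.e-04 -1.e+00] yaw 178.2
delta mm [ 1.1 -0.1 -0.1] turn 0.11
n 334 305 pitch slope(+front up) deg 1.07 roll 0.72 glass z rel TCP at tab mm -7.34 std 1.8441874109129988
```

View pics/c4.png

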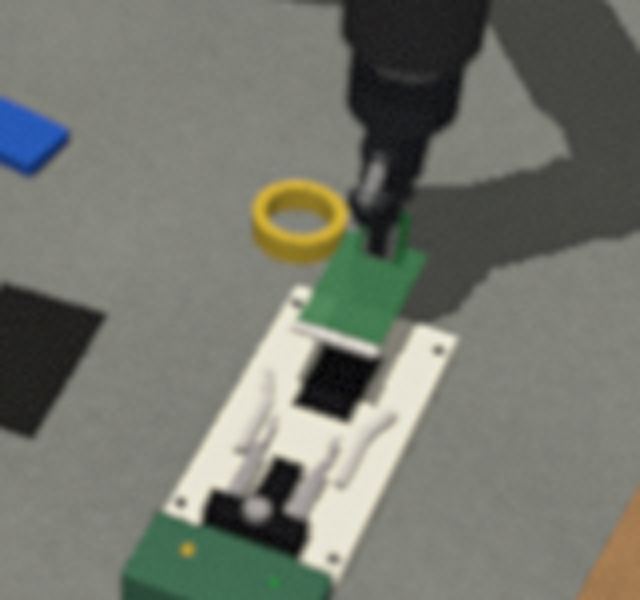

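```bash
python3 -m creep '[[0.2,0,4,0,4],[0.4,0,12,0,4],[0.8,0,22,0,4],[1,0,32,0.1,4],[1,0,42,0.1,4],[1,0,49,0.1,4],[1,0,54,0.1,4],[1,0,56,0.1,4],[1,0,57,0.1,4],[1,0,57,0.1,4],[1,0,57,0.1,4]]' 60
python3 - <<'E'
from tilt import *
t=loc(RD,-.110,0)
delta([*t,.0927],RD[2]+np.pi)
im,d=platefit("pics/scene5.png")
im=cv2.imread("pics/scene5.png");
uv0=np.array([345,180]);s=4.5
vis=cv2.resize(im[180:310,345:485],None,fx=s,fy=s,interpolation=cv2.INTER_CUBIC)
def dr(pts,f,col,cl=True):
    P=np.array([[*loc(f,a,b),z] for a,b,z in pts]); uv=(proj("scene",P)-uv0+.5)*s-.5
    cv2.polylines(vis,[uv.round().astype(np.int32)],cl,col,1)
dr([(-.125,.062,.02),(.125,.062,.02),(.125,-.062,.02),(-.125,-.062,.02)],RD,(0,0,255))
for sg in(1,-1): dr([(-.03,sg*.042,.028),(-.002,sg*.032,.028),(.048,sg*.032,.028)],RD,(255,0,0),False)
o=bot.get_obs();R=Ro.from_rotvec(o["eef_rot"]).as_matrix();yaw=np.arctan2(-R[1,1],-R[0,1])
f=np.array([*o["ee_pos"][:2],yaw]); z=o["ee_pos"][2]-.0063
dr([(.095,.03,z),(.095,-.03,z),(-.015,-.03,z),(-.015,.03,z)],f,(0,200,255))
cv2.imwrite("pics/c5.png",vis)
E
```

```text
time: 6.98
ee_pos: [0.4872, 0.2094, 0.0361]
eef_rot: [-2.182, 2.259, -0.0]
ft_force: [1.1, 0.6, -1.0]
gripper_width: 0.0092
t 6.98 pos [0.4872 0.2094 0.0361] F [ 1.14  0.56 -0.95] M [ 0.002  0.    -0.037] w 9.2 toolz [ 5.e-04  4.e-04 -1.e+00] yaw 178.01
delta mm [ -0.6   0.6 -56.6] turn -0.08
n 317 279 pitch slope(+front up) deg 0.39 roll 0.13 glass z rel TCP at tab mm -6.89 std 1.930227168653968
```

View pics/c5.png

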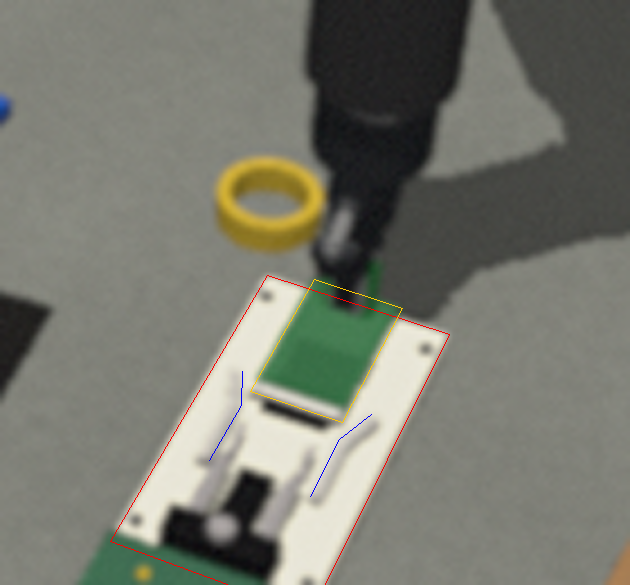

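The plate outline predicted from the hand pose matches the picture, and the rails sit symmetrically about it. I'll lower it gently to contact.

```bash
python3 -m creep '[[0,0,1,0,4],[0,0,2,0,4],[0,0,3,0,4],[0,0,3.6,0,4],[0,0,4,0,4],[0,0,4,0,4]]' 60;  python3 -m creep '[[0,0,0.3,0,4],[0,0,0.6,0,4],[0,0,0.9,0,4],[0,0,0.9,0,4]]' 60;  python3 -m creep '[[0,0,0.3,0,4],[0,0,0.5,0,4],[0,0,0.5,0,4],[0,0,0.5,0,4]]' 60
```

```text
time: 7.53
ee_pos: [0.487, 0.2091, 0.0317]
eef_rot: [2.182, -2.26, -0.0]
ft_force: [0.4, 0.2, -0.7]
gripper_width: 0.0093
time: 7.87
ee_pos: [0.487, 0.2092, 0.0309]
eef_rot: [2.182, -2.26, -0.0]
ft_force: [-0.4, 0.2, -0.9]
gripper_width: 0.0091
time: 8.2
ee_pos: [0.487, 0.2091, 0.0304]
eef_rot: [2.182, -2.26, 0.0]
ft_force: [0.3, -0.4, -1.4]
gripper_width: 0.0092
```

```bash
python3 -m creep '[[0,0,0.2,0,4],[0,0,0.4,0,4],[0,0,0.4,0,4]]' 60;  python3 -m creep '[[0,0,0.2,0,4],[0,0,0.4,0,4],[0,0,0.4,0,4]]' 60; python3 -c "
from plan import *
o=bot.get_obs();print(o['ft_force'],o['moment'])"
```

```text
time: 8.45
ee_pos: [0.487, 0.2092, 0.0303]
eef_rot: [-2.182, 2.26, -0.0]
ft_force: [-1.3, -0.8, 3.8]
gripper_width: 0.0094
time: 8.7
ee_pos: [0.487, 0.2092, 0.0303]
eef_rot: [-2.182, 2.259, -0.0]
ft_force: [-3.4, -0.8, 8.2]
gripper_width: 0.0093
[-3.37352879 -0.82332366  8.19779007] [-0.29899053  1.2735199  -0.05918316]
```

```bash
cat > st.py <<'E'
from plan import *
o=bot.get_obs();R=Ro.from_rotvec(o["eef_rot"]).as_matrix()
d=o["ee_pos"][:2]-RD[:2];c,s=np.cos(RD[2]),np.sin(RD[2])
f=np.array([[c,s],[-s,c]])
yaw=np.degrees(np.arctan2(-R[1,1],-R[0,1])-RD[2])
q=f@d*1e3
print("t",round(o["time"],2),"reader xy of TCP",q.round(2),"front x",(q[0]+95).round(2),"z",(o["ee_pos"][2]*1e3).round(2),"dyaw",yaw.round(2),"F reader",(f@o["ft_force"][:2]).round(2),o["ft_force"][2].round(2),"M",o["moment"].round(2),"w",(o["gripper_width"]*1e3).round(2))
E
python3 -m creep '[[0,0,-0.2,0,4],[0,0,-0.5,0,4],[0,0,-0.5,0,4],[0,0,-0.5,0,4]]' 60;python3 st.py
```

```text
time: 9.03
ee_pos: [0.487, 0.2092, 0.0303]
eef_rot: [-2.182, 2.26, -0.0]
ft_force: [-2.1, -1.0, 5.4]
gripper_width: 0.0094Traceback (most recent call last):
  File "st.py", line 7, in <module>
    print("t",round(o["time"],2),"reader xy of TCP",q.round(2),"front x",(q[0]+95).round(2),"z",(o["ee_pos"][2]*1e3).round(2),"dyaw",yaw.round(2),"F reader",(f@o["ft_force"][:2]).round(2),o["ft_force"][2].round(2),"M",o["moment"].round(2),"w",(o["gripper_width"]*1e3).round(2))
                                                                                                                                                                                                                                                   ^^^^^^^^^^^^^^^^^^^^^^^^^^^^^^
AttributeError: 'float' object has no attribute 'round'
```

```bash
sed -i 's/(o\["gripper_width"\]\*1e3).round(2)/round(o["gripper_width"]*1e3,2)/' st.py
python3 -m creep '[[0,0,-0.3,0,4],[0,0,-0.5,0,4],[0,0,-0.5,0,4],[0,0,-0.5,0,4]]' 60;python3 st.py
```

```text
time: 9.37
ee_pos: [0.487, 0.2091, 0.0304]
eef_rot: [2.182, -2.26, -0.0]
ft_force: [-0.9, -0.6, -0.8]
gripper_width: 0.0093
t 9.37 reader xy of TCP [-109.57   -0.9 ] front x -14.57 z 30.36 dyaw -0.09 F reader [-0.91 -0.64] -0.82 M [0.01 0.04 0.06] w 9.34
```

```bash
python3 -m creep '[[-0.3,0,0.2,0,4],[-0.7,-1,0.2,0,4],[-0.7,-3,0.2,0,4],[-0.7,-5,0.2,0,4],[-0.7,-7,0.2,0,4],[-0.7,-9,0.2,0,4],[-0.7,-11,0.2,0,4],[-0.7,-13,0.2,0,4],[-0.7,-15,0.2,0,4],[-0.7,-16,0.2,0,4],[-0.7,-16,0.2,0,4]]' 60;python3 st.py
python3 -m creep '[[0,-1,0,0,4],[0,-3,0,0,4],[0,-5,0,0,4],[0,-7,0,0,4],[0,-9,0,0,4],[0,-10,0,0,4],[0,-10,0,0,4]]' 60;python3 st.py
```

```text
time: 10.28
ee_pos: [0.5033, 0.2093, 0.0304]
eef_rot: [-2.182, 2.26, -0.0]
ft_force: [-0.4, -0.5, -0.5]
gripper_width: 0.009
t 10.28 reader xy of TCP [-93.28  -0.22] front x 1.72 z 30.38 dyaw -0.1 F reader [-0.38 -0.52] -0.53 M [ 0.05 -0.01  0.04] w 9.02
time: 10.87
ee_pos: [0.5133, 0.2089, 0.0304]
eef_rot: [-2.182, 2.26, -0.0]
ft_force: [0.4, -0.1, -2.2]
gripper_width: 0.0094
t 10.87 reader xy of TCP [-83.29  -0.23] front x 11.71 z 30.36 dyaw -0.1 F reader [ 0.35 -0.04] -2.17 M [-0.01  0.03  0.03] w 9.41
```

Run:
```python
from tilt import *
im,d=platefit("pics/scene6.png")
im=cv2.imread("pics/scene6.png");
cv2.imwrite("pics/c6.png",cv2.resize(im[190:320,340:470],(640,640),interpolation=cv2.INTER_CUBIC)[:600])
```

```text
n 332 303 pitch slope(+front up) deg 0.96 roll 0.21 glass z rel TCP at tab mm -7.52 std 1.9248075351300884
```

View pics/c6.png

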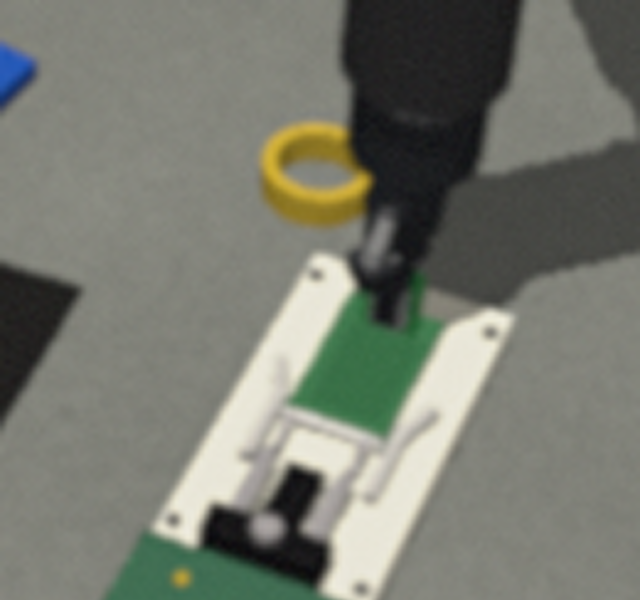

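The plate is centred between the rails, with its bead at crop (330,425) just short of the clip tips. I advance in small steps and watch the force.

```bash
python3 -m creep '[[0,-1,0,0,4],[0,-2.5,0,0,4],[0,-4,0,0,4],[0,-5.5,0,0,4],[0,-6.5,0,0,4],[0,-7,0,0,4],[0,-7,0,0,4]]' 60;python3 st.py
python3 -m creep '[[0,-0.7,0,0,4],[0,-1.4,0,0,4],[0,-2,0,0,4],[0,-2,0,0,4]]' 60;python3 st.py
python3 -m creep '[[0,-0.7,0,0,4],[0,-1.4,0,0,4],[0,-2,0,0,4],[0,-2,0,0,4]]' 60;python3 st.py
```

```text
time: 11.5
ee_pos: [0.5201, 0.2087, 0.0304]
eef_rot: [-2.182, 2.26, 0.0]
ft_force: [-0.1, 0.7, -1.2]
gripper_width: 0.0091
t 11.5 reader xy of TCP [-76.42  -0.23] front x 18.58 z 30.38 dyaw -0.1 F reader [-0.09  0.7 ] -1.23 M [0.02 0.03 0.04] w 9.09
time: 11.83
ee_pos: [0.5221, 0.2087, 0.0304]
eef_rot: [-2.182, 2.26, -0.0]
ft_force: [-0.5, 0.6, -0.9]
gripper_width: 0.0091
t 11.83 reader xy of TCP [-74.42  -0.22] front x 20.58 z 30.43 dyaw -0.09 F reader [-0.55  0.58] -0.87 M [-0.01  0.05  0.01] w 9.13
time: 12.17
ee_pos: [0.5241, 0.2086, 0.0304]
eef_rot: [2.182, -2.26, 0.0]
ft_force: [-0.1, -0.2, -1.4]
gripper_width: 0.0098
t 12.17 reader xy of TCP [-72.45  -0.23] front x 22.55 z 30.37 dyaw -0.09 F reader [-0.14 -0.23] -1.39 M [0.   0.03 0.05] w 9.77
```

```bash
python3 -m creep '[[0,-0.7,0,0,4],[0,-1.4,0,0,4],[0,-2,0,0,4],[0,-2,0,0,4]]' 60;python3 st.py
```

```text
time: 12.5
ee_pos: [0.5261, 0.2085, 0.0304]
eef_rot: [-2.182, 2.26, -0.0]
ft_force: [-0.5, -0.4, -1.3]
gripper_width: 0.0096
t 12.5 reader xy of TCP [-70.42  -0.22] front x 24.58 z 30.39 dyaw -0.09 F reader [-0.46 -0.4 ] -1.27 M [ 0.05  0.02 -0.02] w 9.58
```

```bash
for i in 1 2; do :; done
python3 -m creep '[[0,-0.7,0,0,4],[0,-1.4,0,0,4],[0,-2,0,0,4],[0,-2,0,0,4]]' 60;python3 st.py
python3 -m creep '[[0,-0.5,0,0,4],[0,-1,0,0,4],[0,-1.5,0,0,4],[0,-1.5,0,0,4]]' 60;python3 st.py
```

```text
time: 12.83
ee_pos: [0.5281, 0.2085, 0.0304]
eef_rot: [-2.182, 2.26, -0.0]
ft_force: [-0.5, -0.1, -0.8]
gripper_width: 0.0096
t 12.83 reader xy of TCP [-68.4   -0.21] front x 26.6 z 30.42 dyaw -0.09 F reader [-0.52 -0.07] -0.78 M [-0.    0.05 -0.02] w 9.56
time: 13.17
ee_pos: [0.5296, 0.2084, 0.0304]
eef_rot: [-2.182, 2.26, -0.0]
ft_force: [-0.1, -0.6, -1.9]
gripper_width: 0.0096
t 13.17 reader xy of TCP [-66.93  -0.24] front x 28.07 z 30.4 dyaw -0.09 F reader [-0.13 -0.57] -1.94 M [0.03 0.03 0.07] w 9.57
```

```bash
python3 -m creep '[[0,-0.5,0,0,4],[0,-1,0,0,4],[0,-1.5,0,0,4],[0,-1.5,0,0,4]]' 60;python3 st.py
```

```text
time: 13.5
ee_pos: [0.5306, 0.2081, 0.0303]
eef_rot: [2.182, -2.259, -0.0]
ft_force: [-2.8, 1.0, -0.3]
gripper_width: 0.0094
t 13.5 reader xy of TCP [-65.93  -0.44] front x 29.07 z 30.33 dyaw -0.1 F reader [-2.8   0.95] -0.34 M [0.13 0.97 0.03] w 9.45
```

Clip contact is at front x≈28.5, so the stop should be near 48.5. Continuing gently.

```bash
python3 -m creep '[[0,-0.5,0,0,4],[0,-1,0,0,4],[0,-1.5,0,0,4],[0,-1.5,0,0,4]]' 60;python3 st.py
```

```text
time: 13.83
ee_pos: [0.5313, 0.2079, 0.0303]
eef_rot: [2.181, -2.259, -0.001]
ft_force: [-8.4, 0.3, 4.3]
gripper_width: 0.009
t 13.83 reader xy of TCP [-65.21  -0.63] front x 29.79 z 30.32 dyaw -0.1 F reader [-8.44 -0.01] 4.28 M [0.34 2.36 0.05] w 9.02
```

```bash
python3 -m creep '[[0,-0.5,0,0,4],[0,-1,0,0,4],[0,-1.5,0,0,4],[0,-1.5,0,0,4]]' 60;python3 st.py
```

```text
time: 14.17
ee_pos: [0.5325, 0.2077, 0.0303]
eef_rot: [2.18, -2.258, -0.001]
ft_force: [-8.1, 0.3, 5.6]
gripper_width: 0.0096
t 14.17 reader xy of TCP [-64.01  -0.84] front x 30.99 z 30.33 dyaw -0.1 F reader [-8.06  0.02] 5.61 M [0.22 2.78 0.04] w 9.63
```

```bash
python3 -m creep '[[-0.2,-0.5,-0.2,0,4],[-0.4,-1,-0.4,0,4],[-0.4,-1.5,-0.4,0,4],[-0.4,-1.5,-0.4,0,4]]' 60;python3 st.py
```

```text
time: 14.5
ee_pos: [0.5338, 0.2077, 0.0304]
eef_rot: [2.18, -2.258, -0.002]
ft_force: [-7.8, -0.2, 4.0]
gripper_width: 0.0092
t 14.5 reader xy of TCP [-62.75  -0.78] front x 32.25 z 30.42 dyaw -0.12 F reader [-7.8  -0.48] 3.98 M [0.06 2.66 0.05] w 9.2
```

```bash
python3 -m creep '[[0,-0.5,0,0,4],[0,-1,0,0,4],[0,-1.5,0,0,4],[0,-1.5,0,0,4]]' 60;python3 st.py
```

```text
time: 14.83
ee_pos: [0.535, 0.2076, 0.0305]
eef_rot: [2.179, -2.258, -0.002]
ft_force: [-8.9, 0.1, 4.2]
gripper_width: 0.0099
t 14.83 reader xy of TCP [-61.47  -0.84] front x 33.53 z 30.45 dyaw -0.12 F reader [-8.93 -0.2 ] 4.18 M [ 0.12  2.98 -0.02] w 9.87
```

```bash
python3 -m creep '[[-0.2,-0.5,-0.1,0,4],[-0.3,-1,-0.2,0,4],[-0.3,-1.5,-0.2,0,4],[-0.3,-1.5,-0.2,0,4]]' 60;python3 st.py
```

```text
time: 15.17
ee_pos: [0.5362, 0.2076, 0.0305]
eef_rot: [2.179, -2.258, -0.002]
ft_force: [-9.7, -0.9, 4.6]
gripper_width: 0.009
t 15.17 reader xy of TCP [-60.29  -0.79] front x 34.71 z 30.51 dyaw -0.13 F reader [-9.63 -1.23] 4.57 M [-0.02  3.24 -0.02] w 9.01
```

```bash
python3 -m creep '[[0,-0.5,0,0,4],[0,-1,0,0,4],[0,-1.5,0,0,4],[0,-1.5,0,0,4]]' 60;python3 st.py
```

```text
time: 15.5
ee_pos: [0.5375, 0.2076, 0.0305]
eef_rot: [2.179, -2.257, -0.002]
ft_force: [-10.8, -0.0, 4.5]
gripper_width: 0.0094
t 15.5 reader xy of TCP [-58.98  -0.81] front x 36.02 z 30.5 dyaw -0.13 F reader [-10.8  -0.4] 4.54 M [ 0.02  3.51 -0.06] w 9.37
```

```bash
python3 -m creep '[[0,-0.5,0,0,4],[0,-1,0,0,4],[0,-1.5,0,0,4],[0,-1.5,0,0,4]]' 60;python3 st.py
```

```text
time: 15.83
ee_pos: [0.5386, 0.2073, 0.0305]
eef_rot: [2.178, -2.257, -0.003]
ft_force: [-13.9, -0.7, 6.9]
gripper_width: 0.0096
t 15.83 reader xy of TCP [-57.92  -0.98] front x 37.08 z 30.5 dyaw -0.14 F reader [-13.89  -1.15] 6.92 M [0.13 4.28 0.05] w 9.64
```

```bash
python3 -m creep '[[-0.2,-0.3,-0.3,0,4],[-0.4,-0.6,-0.5,0,4],[-0.4,-1,-0.5,0,4],[-0.4,-1,-0.5,0,4]]' 60;python3 st.py;python3 - <<'E'
from tilt import *
im,d=platefit("pics/scene7.png")
im=cv2.imread("pics/scene7.png");
cv2.imwrite("pics/c7.png",cv2.resize(im[190:320,340:470],(640,640),interpolation=cv2.INTER_CUBIC)[:600])
E
```

```text
time: 16.17
ee_pos: [0.5391, 0.2074, 0.0307]
eef_rot: [2.177, -2.256, -0.003]
ft_force: [-13.6, -0.6, 6.1]
gripper_width: 0.0096
t 16.17 reader xy of TCP [-57.44  -0.92] front x 37.56 z 30.68 dyaw -0.15 F reader [-13.53  -1.02] 6.13 M [ 0.09  4.46 -0.02] w 9.63
n 310 278 pitch slope(+front up) deg 0.79 roll -0.7 glass z rel TCP at tab mm -7.38 std 1.8851238810695035
```

View pics/c7.png

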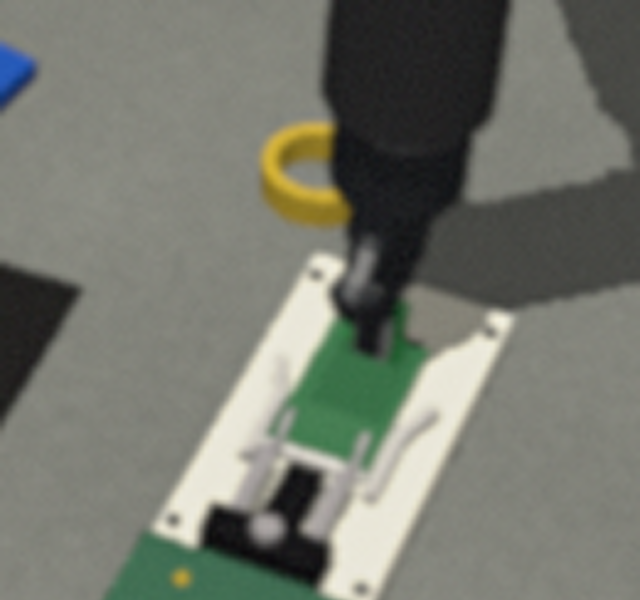

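Both clips lie over the plate symmetrically, with the bead under the noses at crop (320,455). The push is about 13 N, near the peak. Continuing.

```bash
python3 -m creep '[[-0.1,-0.4,0,0,4],[-0.2,-0.8,0,0,4],[-0.2,-1.2,0,0,4],[-0.2,-1.2,0,0,4]]' 60;python3 st.py
```

```text
time: 16.55
ee_pos: [0.5405, 0.2075, 0.0307]
eef_rot: [2.177, -2.257, -0.003]
ft_force: [-11.8, -0.9, 5.2]
gripper_width: 0.0094
t 16.55 reader xy of TCP [-56.05  -0.72] front x 38.95 z 30.71 dyaw -0.15 F reader [-11.74  -1.3 ] 5.24 M [-0.18  3.93 -0.06] w 9.35
```

```bash
python3 -m creep '[[0,-0.4,0,0,4],[0,-0.8,0,0,4],[0,-1.2,0,0,4],[0,-1.2,0,0,4]]' 60;python3 st.py
```

```text
time: 16.88
ee_pos: [0.545, 0.209, 0.0311]
eef_rot: [2.182, -2.26, 0.0]
ft_force: [1.7, -1.2, -5.3]
gripper_width: 0.0092
t 16.88 reader xy of TCP [-51.58   0.91] front x 43.42 z 31.1 dyaw -0.1 F reader [ 1.73 -1.14] -5.3 M [-0.02 -0.21 -0.03] w 9.23
```

```bash
python3 -m creep '[[0,-0.4,0,0,4],[0,-0.8,0,0,4],[0,-1.2,0,0,4],[0,-1.2,0,0,4]]' 60;python3 st.py
```

```text
time: 17.22
ee_pos: [0.5462, 0.2091, 0.0313]
eef_rot: [2.182, -2.26, 0.0]
ft_force: [2.2, 0.2, -5.4]
gripper_width: 0.0094
t 17.22 reader xy of TCP [-50.33   0.99] front x 44.67 z 31.31 dyaw -0.1 F reader [2.23 0.25] -5.39 M [ 0.01  0.04 -0.01] w 9.41
```

The clips now ride on top of the bead and the push has vanished. The plate is carried slightly above the bed and 1 mm off centre, so I correct both and go on.

```bash
python3 -m creep '[[0.5,0,0.3,0,4],[1,0,0.6,0,4],[1.1,-0.3,0.8,0,4],[1.1,-0.5,0.8,0,4],[1.1,-0.5,0.8,0,4]]' 60;python3 st.py
```

```text
time: 17.63
ee_pos: [0.5466, 0.2079, 0.0307]
eef_rot: [-2.182, 2.26, -0.0]
ft_force: [1.0, 0.9, -4.8]
gripper_width: 0.0094
t 17.63 reader xy of TCP [-49.89  -0.14] front x 45.11 z 30.75 dyaw -0.09 F reader [1.02 0.89] -4.8 M [0.14 0.05 0.1 ] w 9.43
```

```bash
python3 -m creep '[[0,-0.4,0,0,4],[0,-0.8,0,0,4],[0,-0.8,0,0,4]]' 60;python3 st.py
```

```text
time: 17.88
ee_pos: [0.5476, 0.2079, 0.0308]
eef_rot: [-2.182, 2.26, -0.0]
ft_force: [0.4, -0.3, -5.0]
gripper_width: 0.0092
t 17.88 reader xy of TCP [-48.97  -0.15] front x 46.03 z 30.77 dyaw -0.1 F reader [ 0.39 -0.3 ] -5.04 M [-0.11 -0.18  0.01] w 9.15
```

```bash
python3 -m creep '[[0,-0.4,0,0,4],[0,-0.7,0,0,4],[0,-0.7,0,0,4]]' 60;python3 st.py
```

```text
time: 18.13
ee_pos: [0.5484, 0.208, 0.0308]
eef_rot: [-2.182, 2.259, -0.0]
ft_force: [1.0, -0.9, -4.5]
gripper_width: 0.0092
t 18.13 reader xy of TCP [-48.15   0.  ] front x 46.85 z 30.82 dyaw -0.09 F reader [ 0.99 -0.85] -4.48 M [-0.13 -0.4  -0.02] w 9.18
```

```bash
python3 -m creep '[[0,-0.2,0.2,0,4],[0,-0.4,0.4,0,4],[0,-0.6,0.4,0,4],[0,-0.6,0.4,0,4]]' 60;python3 st.py
```

```text
time: 18.47
ee_pos: [0.5489, 0.208, 0.0305]
eef_rot: [-2.182, 2.259, -0.0]
ft_force: [1.1, -1.1, -2.1]
gripper_width: 0.0093
t 18.47 reader xy of TCP [-4.769e+01  2.000e-02] front x 47.31 z 30.47 dyaw -0.08 F reader [ 1.09 -1.02] -2.11 M [-0.08 -0.21 -0.01] w 9.3
```

```bash
python3 -m creep '[[0,-0.3,0,0,4],[0,-0.6,0,0,4],[0,-0.6,0,0,4]]' 60;python3 st.py
```

```text
time: 18.72
ee_pos: [0.5492, 0.2079, 0.0304]
eef_rot: [2.182, -2.26, -0.0]
ft_force: [-0.8, -0.0, -0.8]
gripper_width: 0.0094
t 18.72 reader xy of TCP [-47.36  -0.05] front x 47.64 z 30.43 dyaw -0.09 F reader [-0.81 -0.06] -0.83 M [0.1  0.44 0.01] w 9.43
```

```bash
python3 -m creep '[[0,-0.3,0,0,4],[0,-0.6,0,0,4],[0,-0.6,0,0,4]]' 60;python3 st.py
```

```text
time: 18.97
ee_pos: [0.5495, 0.2078, 0.0303]
eef_rot: [2.182, -2.259, -0.0]
ft_force: [-3.2, 0.3, 1.0]
gripper_width: 0.0093
t 18.97 reader xy of TCP [-47.06  -0.19] front x 47.94 z 30.33 dyaw -0.09 F reader [-3.2   0.22] 0.98 M [0.13 1.32 0.02] w 9.31
```

```bash
python3 -m creep '[[0,-0.3,0,0,4],[0,-0.6,0,0,4],[0,-0.6,0,0,4],[0,-0.6,0,0,4]]' 60;python3 st.py
```

```text
time: 19.3
ee_pos: [0.5502, 0.2077, 0.0303]
eef_rot: [2.182, -2.259, -0.0]
ft_force: [-4.4, -0.0, 3.1]
gripper_width: 0.0093
t 19.3 reader xy of TCP [-46.33  -0.23] front x 48.67 z 30.3 dyaw -0.09 F reader [-4.39 -0.15] 3.1 M [ 0.09  1.64 -0.01] w 9.27
```

```bash
python3 -m creep '[[0,-0.3,0,0,4],[0,-0.6,0,0,4],[0,-0.6,0,0,4],[0,-0.6,0,0,4]]' 60;python3 st.py
```

```text
time: 19.63
ee_pos: [0.5503, 0.2076, 0.0303]
eef_rot: [2.181, -2.259, -0.001]
ft_force: [-7.2, 1.7, 3.9]
gripper_width: 0.0094
t 19.63 reader xy of TCP [-46.24  -0.31] front x 48.76 z 30.33 dyaw -0.1 F reader [-7.3   1.47] 3.88 M [0.38 2.6  0.02] w 9.37
```

```bash
python3 -m creep '[[0,-0.3,-0.1,0,4],[0,-0.6,-0.2,0,4],[0,-0.6,-0.2,0,4],[0,-0.6,-0.2,0,4]]' 60;python3 st.py
python3 - <<'E'
from tilt import *
im,d=platefit("pics/scene8.png")
im=cv2.imread("pics/scene8.png");
cv2.imwrite("pics/c8.png",cv2.resize(im[245:305,370:450],(800,600),interpolation=cv2.INTER_CUBIC)[:600])
E
```

```text
time: 19.97
ee_pos: [0.5503, 0.2075, 0.0304]
eef_rot: [2.181, -2.259, -0.002]
ft_force: [-10.8, 1.4, 4.2]
gripper_width: 0.0093
t 19.97 reader xy of TCP [-46.23  -0.39] front x 48.77 z 30.36 dyaw -0.1 F reader [-10.8    1.08] 4.19 M [0.67 3.31 0.08] w 9.34
n 308 284 pitch slope(+front up) deg 0.26 roll -0.99 glass z rel TCP at tab mm -6.89 std 1.751871504755069
```

View pics/c8.png

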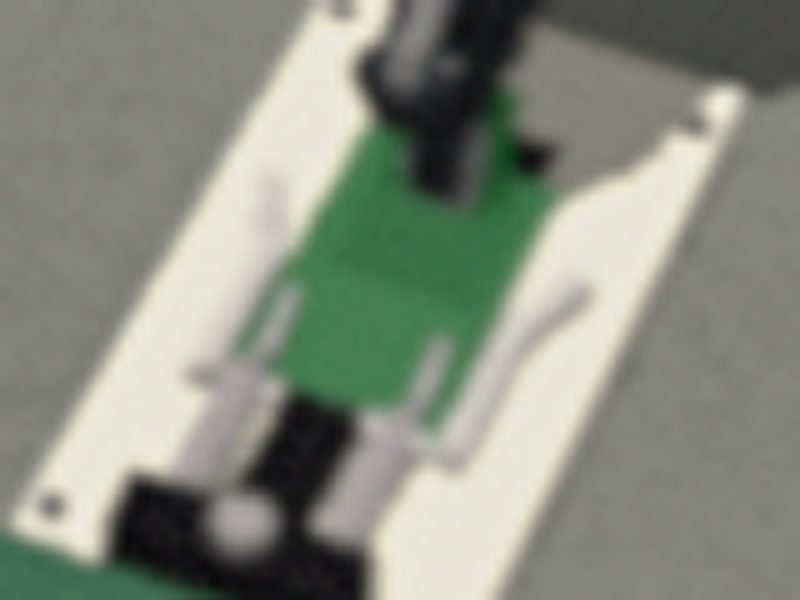

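The plate is at a hard stop. TCP stays at 48.77 while force rises from 7 to 11 N, 20.3 mm past first clip contact as specified. The bead is against the black tongue at crop (320,390). I relax the push, then check.

```bash
python3 -m creep '[[0,0.5,0,0,4],[0,1,0,0,4],[0,1.4,0,0,4],[0,1.4,0,0,4],[0,1.4,0,0,4]]' 60;python3 st.py
```

```text
time: 20.43
ee_pos: [0.5503, 0.2078, 0.0304]
eef_rot: [2.182, -2.26, -0.0]
ft_force: [-3.3, -0.6, -0.3]
gripper_width: 0.0094
t 20.43 reader xy of TCP [-46.24  -0.18] front x 48.76 z 30.4 dyaw -0.1 F reader [-3.26 -0.66] -0.34 M [ 0.02  1.14 -0.05] w 9.43
```

```bash
python3 -m creep '[[0,0.3,0,0,4],[0,0.6,0,0,4],[0,0.6,0,0,4],[0,0.6,0,0,4]]' 60;python3 st.py;python3 - <<'E'
from tilt import *
im,d=platefit("pics/scene9.png")
a=cv2.imread("pics/scene0.png");b=cv2.imread("pics/scene7.png");c=cv2.imread("pics/scene9.png")
cr=lambda i:cv2.resize(i[260:300,375:425],(400,320),interpolation=cv2.INTER_CUBIC)
cv2.imwrite("pics/c9.png",np.vstack([np.hstack([cr(a),cr(b)])[:,:],np.hstack([cr(c),cr(a)])])[:600])
E
```

```text
time: 20.77
ee_pos: [0.5501, 0.208, 0.0305]
eef_rot: [-2.182, 2.259, -0.0]
ft_force: [1.4, -0.2, -4.0]
gripper_width: 0.009
t 20.77 reader xy of TCP [-4.64e+01  4.00e-02] front x 48.6 z 30.48 dyaw -0.09 F reader [ 1.42 -0.16] -4.04 M [-0.11 -0.16 -0.07] w 9.01
n 303 281 pitch slope(+front up) deg 0.56 roll 0.38 glass z rel TCP at tab mm -7.31 std 1.8551757800907507
```

View pics/c9.png

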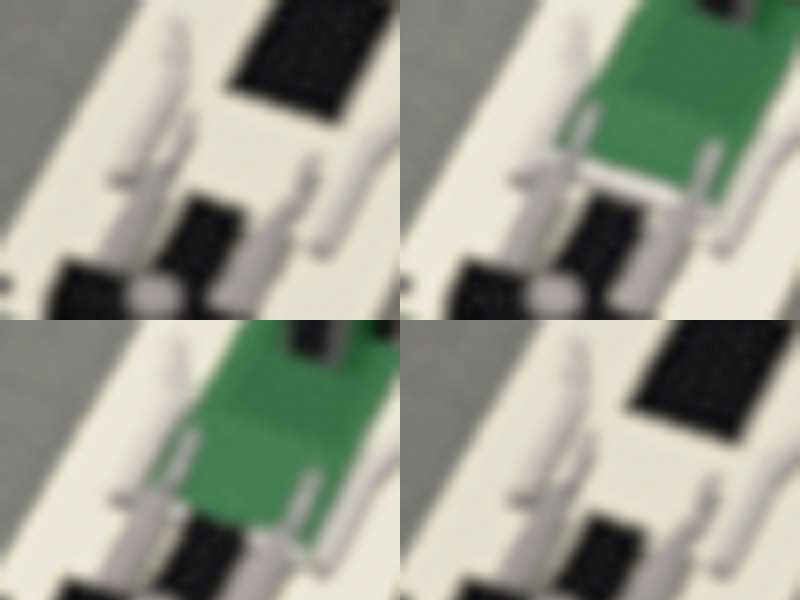

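The clip tips are at (195,110) and (315,150), bottom-left panel. That is close to their rest heights and below the lifted ones at (195,105) and (315,143), so both look snapped down. I'll seat lightly and release.

```bash
python3 -m creep '[[0,-0.3,0.1,0,4],[0,-0.5,0.2,0,4],[0,-0.5,0.2,0,4],[0,-0.5,0.2,0,4]]' 60;python3 st.py
python3 -m creep '[[0,0,0,0,9],[0,0,0,0,10],[0,0,0,0,11],[0,0,0,0,13],[0,0,0,0,16],[0,0,0,0,20],[0,0,0,0,24],[0,0,0,0,26],[0,0,0,0,26]]' 20;python3 st.py
```

```text
time: 21.15
ee_pos: [0.5501, 0.2079, 0.0304]
eef_rot: [-2.183, 2.26, 0.0]
ft_force: [-2.1, 0.2, -1.3]
gripper_width: 0.0093
t 21.15 reader xy of TCP [-4.645e+01 -1.000e-02] front x 48.55 z 30.37 dyaw -0.09 F reader [-2.08  0.17] -1.33 M [ 0.09  0.66 -0.03] w 9.32
time: 21.9
ee_pos: [0.5502, 0.2079, 0.0303]
eef_rot: [-2.182, 2.26, -0.0]
ft_force: [0.1, -0.7, -0.5]
gripper_width: 0.0258
t 21.9 reader xy of TCP [-46.28  -0.06] front x 48.72 z 30.33 dyaw -0.09 F reader [ 0.11 -0.74] -0.45 M [ 0.    0.01 -0.02] w 25.82
```

```bash
python3 -m creep '[[0,0,-2,0,26],[0,0,-6,0,26],[0,0,-13,0,26],[0,0,-22,0,26],[0,0,-34,0,26],[0,0,-48,0,26],[0,0,-66,0,26],[0,0,-86,0,26],[0,0,-106,0,26],[0,0,-122,0,26],[0,0,-130,0,26],[0,0,-130,0,26]]' 20;python3 st.py
python3 -m creep '[[10,8,0,0,26],[30,24,0,0,26],[55,45,0,0,26],[80,66,0,0,26],[105,87,0,0,26],[130,104,0,0,26],[155,112,0,0,26],[180,116,0,0,26],[200,118,0,0,26],[210,120,0,0,26],[210,120,0,0,26]]';python3 - <<'E'
from h import *
for n in("top","scene"):
    im,d=bot.get_image(n);cv2.imwrite(f"pics/{n}10.png",im[:,:,::-1])
a=cv2.imread("pics/scene0.png");c=cv2.imread("pics/scene10.png");t=cv2.imread("pics/top10.png")
cr=lambda i:cv2.resize(i[260:300,375:425],(400,320),interpolation=cv2.INTER_CUBIC)
cv2.imwrite("pics/c10.png",np.hstack([cr(a),cr(c)]))
cv2.imwrite("pics/c10t.png",cv2.resize(t[140:290,195:350],None,fx=4,fy=4,interpolation=cv2.INTER_CUBIC))
E
```

```text
time: 22.9
ee_pos: [0.5512, 0.2085, 0.1631]
eef_rot: [-2.18, 2.256, -0.001]
ft_force: [0.4, -0.2, 0.8]
gripper_width: 0.0259
t 22.9 reader xy of TCP [-45.33   0.6 ] front x 49.67 z 163.15 dyaw -0.08 F reader [ 0.45 -0.21] 0.79 M [-0.02 -0.02 -0.02] w 25.93
time: 23.82
ee_pos: [0.4214, 0.0003, 0.1595]
eef_rot: [2.179, -2.261, -0.001]
ft_force: [0.5, 0.1, 0.2]
gripper_width: 0.0259
```

View pics/c10.png

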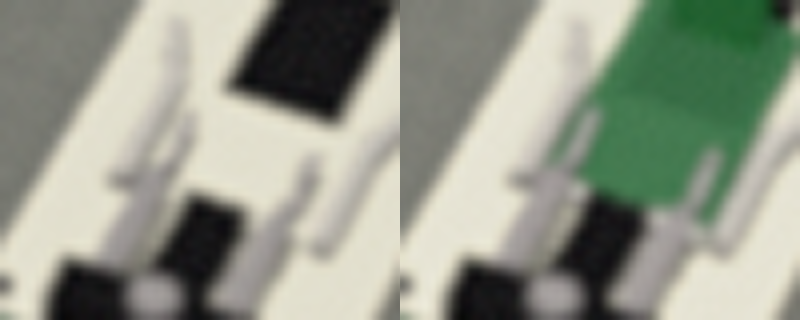

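View pics/c10t.png

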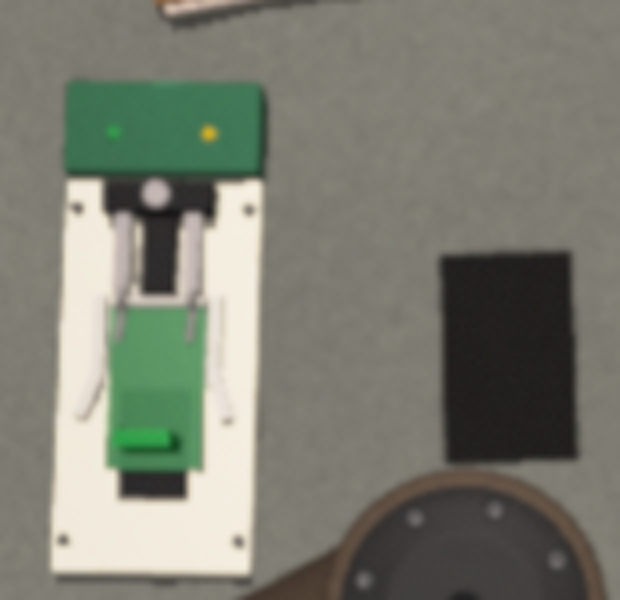

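View pics/scene10.png

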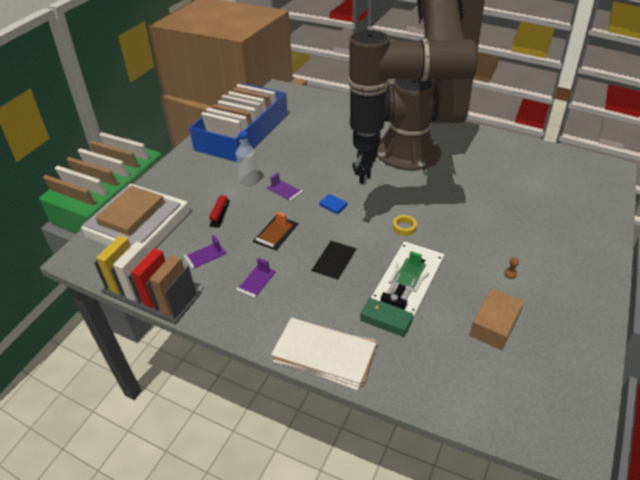

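The plate sits between the rails with its bead against the tongue, and nothing else has moved. I check the clip angle numerically by projecting the tips at several angles against the pictures.

Run:
```python
from plan import *
s=10
for ang in(0,.02,.05,.08):
    P=[]
    for sg in(1,-1):
        h=.0485-.011+.070
        # tip at rest: x=.0485-.032, z=.037 ; hinge z assume ~.03
        dx,dz=(.0165-h),(.037-.030)
        c,q=np.cos(ang),np.sin(ang)
        X=h+dx*c+dz*q; Z=.030-dx*q+dz*c
        P.append([*loc(RD,X,sg*.022),Z])
    print(ang,proj("scene",P).round(2).tolist(),proj("top",P).round(2).tolist())
ims=[cv2.imread(f"pics/scene{k}.png") for k in(0,7,10)]
tiles=[cv2.resize(i[268:288,385:425],(800,400),interpolation=cv2.INTER_CUBIC) for i in ims]
cv2.imwrite("pics/c11.png",cv2.resize(np.vstack(tiles),(400,600)))
tt=[cv2.imread(f"pics/top{k}.png")[205:230,215:250] for k in(0,10)]
cv2.imwrite("pics/c11t.png",np.hstack([cv2.resize(i,(400,286),interpolation=cv2.INTER_CUBIC) for i in tt]))
```

```text
0 [[414.44, 278.36], [399.2, 273.08]] [[224.05, 225.0], [241.87, 225.18]]
0.02 [[414.48, 277.95], [399.22, 272.66]] [[223.91, 224.81], [241.76, 224.99]]
0.05 [[414.54, 277.33], [399.26, 272.05]] [[223.7, 224.51], [241.58, 224.69]]
0.08 [[414.58, 276.74], [399.28, 271.46]] [[223.49, 224.17], [241.41, 224.35]]
```

View pics/c11.png

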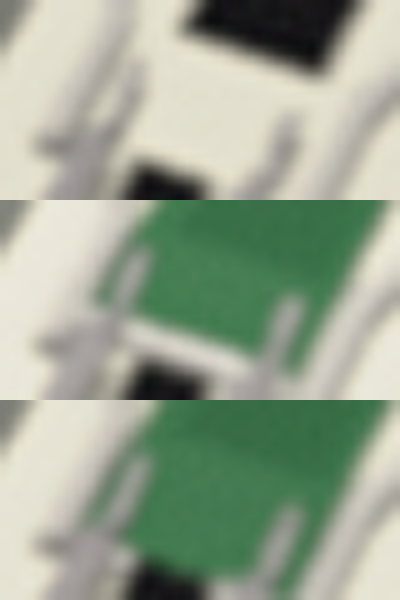

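View pics/c11t.png

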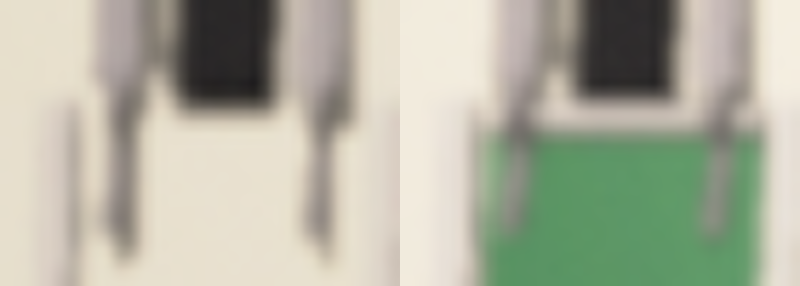

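Run:
```python
from meas import *
I={k:cv2.imread(f"pics/scene{k}.png").astype(np.float32) for k in(7,8,9,10)}
def f(k):
    b=I[k]; return b[:,:,2]-b[:,:,1]   # red minus green: wire bright vs green glass
for nm,(u,v) in dict(left=(414,278),right=(399,273)).items():
    for k in(7,8,9,10):
        T=f(10)[v-5:v+4,u-4:u+5]; S=cv2.resize(f(k)[v-12:v+11,u-9:u+10],None,fx=8,fy=8,interpolation=cv2.INTER_CUBIC)
        r=cv2.matchTemplate(S,cv2.resize(T,None,fx=8,fy=8,interpolation=cv2.INTER_CUBIC),cv2.TM_CCOEFF_NORMED)
        _,m,_,p=cv2.minMaxLoc(r); print(nm,k,"shift px",(p[0]/8-5),(p[1]/8-7),round(m,3))
im=cv2.imread("pics/top10.png")[:,:,::-1].astype(float)
x,e=fit_rect(im[:,:,0]*-1,"top",np.array([.59,.208]),-.033,.11,.06,.024,"Blr",span=.008,trim=.2);print(x,e)
RD=np.array([.59650863,.20639915,-.03324]);d=x[:2]-RD[:2];c,s=np.cos(RD[2]),np.sin(RD[2]);print("centre in reader mm",(c*d[0]+s*d[1])*1e3,(-s*d[0]+c*d[1])*1e3)
```

```text
left 7 shift px 0.125 -0.875 0.995
left 8 shift px 0.0 0.0 0.995
left 9 shift px 0.0 0.0 0.996
left 10 shift px 0.0 0.0 0.998
right 7 shift px 0.0 -0.75 0.996
right 8 shift px 0.0 0.0 0.997
right 9 shift px 0.0 0.0 0.999
right 10 shift px 0.0 0.0 1.0
[0.60061054 0.20639592 0.00159789] {'B': (np.float64(-0.08), np.float64(0.61)), 'l': (np.float64(0.41), np.float64(1.46)), 'r': (np.float64(0.27), np.float64(0.97))}
centre in reader mm 4.09974704443257 0.13309260723455096
```

```bash
python3 -c "
from h import *
print(onplane('top',[(195+154/4,140+300/4),(195+154/4,140+470/4)],.026).round(4))
print(bot.hand_in(), bot.get_obs()['time'])"
```

```text
[[0.6405 0.2066 0.026 ]
 [0.5336 0.2062 0.026 ]]
the job is handed in; nothing more can be done
the job is handed in; nothing more can be done
```

I loaded the green plate into the reader and handed the job in with the gripper open and clear of everything. The whole run took about 24 s of the 67 s allowed.

I gripped the plate by its tab, laid it on the bed between the rails and slid it bead first under the clips. I then let go and backed the arm away.

**Forces:** The highest push reading I saw was about 14 N while lifting the clips, and about 11 N against the stop. The most I pressed it onto the bed was about 8 N.

**Home against the stop:** The plate met a hard stop at 48.8 mm in the reader's frame, about 20 mm past first clip contact, as described. Force rose there with no further motion.

**Both clips down:** In the scene view both clip tips sit about 0.8 px lower than while being lifted, and close to where they rest. They did not move when I released the plate. I judged this from the pictures and forces, because the clip angles cannot be read directly.

**Rest of the scene:** The amber plate and the other things looked unmoved in the last pictures.

**Checks that disagreed:**
- An automatic outline fit of the released plate failed, probably because of the black window and the rails, so I discarded it.
- A rough pixel reading put the plate's front 4 mm short of where the hand position and the stop contact put it. I judged that reading imprecise, because the top view shows the bead touching the tongue.

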